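Load a two-cavity press die and cover it

ROBOT

A 6-joint arm with a two-finger parallel gripper is mounted at the origin on a cart in front of the work surface, level with it; the furniture and walls round the work are solid. World frame = base frame: x ahead of the robot, y to its left, z up, the work surface at z = 0. Lengths are in mm, angles in rad, forces in N, time in s.
With the tool pointing down it reaches from about 275 to 1000 mm from the base axis. Payload 8.4 kg.
Tool frame: the origin (TCP) lies midway between the tips of the shut fingers; the grasp point (between the pads) lies 19 mm behind it; z points along the fingers, y is the line along which they close (so a half turn about z gives the same grasp; the last joint's range is limited). The gripper opens to 85 mm and grips with 20 to 120 N. Pads are 22 mm wide; open, the fingers measure 114 mm over their backs; the gripper's body (76 mm by 85 mm) begins 54 mm behind the grasp point. The pads swing forward as they close: fully open they stand 13 mm farther back than shut.
Start: joints at [1.321, 0.353, 1.633, -0, 1.155, -0.002], TCP at [153.293, 605.912, 193.881] pointing down, gripper open.
Joint ranges: [-2.63, 2.63], [-0.92, 2.1], [0.06, 2.66], [-1.3, 4.44], [0, 2.69], [-3.02, 3.02]. Speed limits (rad/s): [2.22, 2.22, 2.79, 3.14, 3.14, 3.14].

INTERFACE

Orientations are given as [roll, pitch, yaw] about the fixed x, y, z axes, in that order (R = Rz(yaw) Ry(pitch) Rx(roll)).
In Python, from rig import r, cams gives the robot as it stands. The module is installed in compiled form; this text tells all that it offers.
- The arm moves only by the tool send_rows, never from a script. Its argument "targets" is one flat list of numbers, 7 for each row, row after row: the shift along the tool's x, y, z in m, then the turn, a rotation vector about the tool's x, y, z in rad, then the opening, from -1 (shut) to 1 (fully open). In form: [tx, ty, tz, wx, wy, wz, fingers, tx, ty, tz, wx, wy, wz, fingers, ...]. A call has 1 to 12 rows; each row is the pose to reach, as a shift and turn from the pose commanded when the call began, along the tool's axes at that moment; what a row does not reach only later rows make up. A row lasts 1/12 s, in which the tool goes at most 41.7 mm and 7.16 degrees, less where a joint would pass 70% of its speed; a pose out of reach is approached as far as the arm can. A call with a gripper value outside its range is refused whole. The fingers move at their own pace and stop on an object; "grip_force" is the grip in N (left out, the last holds). Time passes only in rows, so rows that repeat a pose let the fingers close. It gives the time, the measured TCP pose, the force, the opening and the grip force at its end, in the units of the state.
- r.sense(): the state, without advancing time (a new reading comes with each control period).
- cams.grab_frame(name): name is "side" or "top"; returns a dict with "color" (384x512x3 uint8, blue, green, red), "fx", "fy", "cx", "cy" (pixels), "xyz" and "attitude" of the camera in the world. Camera axes: x right, y down, z forward; pixel columns grow to the right and rows downward; lengths in mm; the calibration is good to about 2 mm. A picture is of the moment at which its call begins. There is no depth.
- r.sign_off(): hands the job in; it is judged then, once.
The state is a dict: "clock": time; "qpos": joint angles; "qvel": joint speeds; "joint_efforts": joint torques, N m; "eef_pos": TCP position; "tcp_rot": TCP orientation; "contact_force": force on the tool from outside, world axes, zero at the start; "wrist_torque": the same for the moment, N m; "opening": opening from 0.0 (shut) to 1.0 (fully open); "grasp_force": force on a finger pad.
Only numpy, scipy, OpenCV 4.12 (cv2) and the standard library are available. Lean on these libraries where they do the work, as an engineer would, in place of code of your own. Each camera call takes 0.05 s, during which the arm holds its last target. There are 200 camera calls.

TASK

Load the blue die block for the press: take its cover off and put it aside, lay the round aluminium blank in the round recess and the square brass blank in the square recess, each flat on the recess floor, and put the cover back over the loaded die so that it sits level, right down on the ledge all round. Leave the jar, the ink tin and the tape roll where they stand.

Things in the scene. Friction and masses are not known exactly. Their poses are not given: they have to be found in the camera images.
- die: Two-cavity die, fixed on a plywood board whose top is at z = 0.276. Dark flange 200 (x) x 132 (y) x 6 mm; on it a blue block 160 x 92 mm, top face 20 mm above the board. In it two recesses 8 mm deep, mouths chamfered 2 mm: round at x = -39 mm, 68.5 mm across; square at x = +39 mm, 64.5 mm wide, sides along x, y. Finger room beside a recess only along y. Origin: centre of underside.
- round_seat (a point): Centre of the floor of the round recess (12 mm above the board), axes as the die's. A seated round blank has its origin here.
- square_seat (a point): Centre of the floor of the square recess (12 mm above the board), axes as the die's. A seated square blank has its origin here.
- ledge (a point): Centre of the die at the height of the flange's upper face, 6 mm above the board, axes as the die's. The seated cover has its origin here.
- cover: Loose aluminium hood, 0.3 to 0.5 kg, at first seated on the die: 174 (x) x 106 (y) x 30 mm plus handle, open below. Inside 168 x 100 mm, 27 mm high: it goes over the block with 4 mm play each side, either way round, and its lower edge stands on the flange. Origin: centre of its lower edge; x along the long side, z up.
- cover_handle (a point): Centre of the cover's black strap handle, a bar 110 mm long along the cover's x, 14 mm wide (y) and 12 mm high, 59 mm above the cover's lower edge; 23 mm free under the bar between two end posts.
- round_blank: Round aluminium blank, 64 mm across, 18 mm thick, lying flat, about 0.16 kg. Origin: centre of its underside; z up. Seated, it stands 10 mm out of the die's face: hold it by its upper 9 mm.
- square_blank: Square brass blank, 60 x 60 mm, 18 mm thick, lying flat, about 0.22 kg. Origin: centre of its underside; x and y along its sides, z up. Seated, it stands 10 mm out of the die's face: hold it by its upper 9 mm.
- jar: Bystander: yellow glass jar with a blue band, 69 mm across, 100 mm high, on the board. Origin: centre of its underside.
- ink_tin: Bystander: ink tin, white and dark blue with a yellow patch, 70 mm across, 70 mm high. Origin: centre of its underside.
- tape_roll: Bystander: roll of amber tape lying flat, 96 mm across, 46 mm high. Origin: centre of its underside.

How it is judged (in metres and radians):
On the way, in this order (a step that is already met when the one before it is completed fails the run):
1. the cover is taken off the die, its middle more than 13 cm to the side (horizontal distance between cover and die above 0.13 m), for 0.2 s.
2. both blanks lie flat on the floors of their own recesses (horizontal distance between round_blank and round_seat below 0.005 m and z of round_blank in the frame of round_seat between -0.003 and 0.003 m and angle between each of round_blank, square_blank's own z axis and vertical below 0.05 rad and horizontal distance between square_blank and square_seat below 0.005 m and z of square_blank in the frame of square_seat between -0.003 and 0.003 m), for 0.2 s.
At the end, for the whole second after the job is handed in: Round and square blank each in its own recess: within 5 mm of its centre, 3 mm of its floor in height, tilt under 0.05 rad. Cover on the die: within 8 mm of its centre, 3 mm of the ledge in height, tilt under 0.03 rad, long side within 0.12 rad of the die's. All at rest (all of step 2 and horizontal distance between cover and ledge below 0.008 m and z of cover in the frame of ledge between -0.003 and 0.003 m and angle between cover's own z axis and vertical below 0.03 rad and angle between the x axis of cover and the x axis of die, either way round below 0.12 rad and linear speed of each of cover, round_blank, square_blank below 0.02 m/s); the robot touches nothing.
It fails at once if the jar is moved more than 3 cm (distance of jar from where it was at the start of the episode above 0.03 m).
It fails at once if the ink tin is moved more than 3 cm (distance of ink_tin from where it was at the start of the episode above 0.03 m).
It fails at once if the tape roll is moved more than 3 cm (distance of tape_roll from where it was at the start of the episode above 0.03 m).
It also fails if it takes over 72 s, if anything falls off the work surface, if the arm or the gripper's body presses on something with over 40 N, if the wrist force passes 120 N, or if a joint passes its speed limit or range.

## Working session

There is one attempt and no reset: what is moved stays moved. The work goes in short steps, Python scripts to look and compute and a tool call to move; the robot and the scene stay as the last step left them, time stands still between calls to the robot, and variables do not carry over. Pictures are saved under pics/ and viewed, at most 10 in all, crops included, and the job is handed in when it is done.

Besides the shell and the picture viewer there is one more tool, called after "Request:" as name(argument=value, ...) on one line, values as JSON. send_rows: Moves the arm, as the interface text tells. Its arguments: {"type":"object","properties":{"targets":{"type":"array"},"grip_force":{"type":"number"}},"required":["targets"]}

```bash
mkdir -p pics; python3 - <<'E'
from rig import r,cams
import cv2,json
print(r.sense())
for n in("side","top"):
    f=cams.grab_frame(n); cv2.imwrite(f"pics/{n}0.png",f["color"])
    print(n,{k:v for k,v in f.items() if k!="color"})
E
```

```text
{'clock': 0.0, 'qpos': array([ 1.32057617e+00,  3.53660407e-01,  1.63413441e+00,  3.45688073e-05,
        1.15521329e+00, -2.38707233e-03]), 'qvel': array([ 1.73794348e-04,  1.01347575e-03, -5.48756252e-04,  7.07155632e-05,
        5.52640825e-04, -1.17811935e-03]), 'joint_efforts': array([-7.04733557e-04, -6.05259061e+01, -3.42047703e+01, -6.22935772e-05,
        9.67127999e-03, -1.92381543e-05]), 'eef_pos': array([153.16302884, 605.39089213, 193.15395284]), 'tcp_rot': array([-3.14017728e+00, -3.49852509e-05,  2.89374557e+00]), 'contact_force': array([ 0.11624784,  0.89658774, -0.54174302]), 'wrist_torque': array([-0.05908332, -0.03583604,  0.02855553]), 'grasp_force': 0.0, 'opening': 1.0005696713846732}
side {'fx': 427.71472666492184, 'fy': 427.71472666492184, 'cx': 257.91386544217164, 'cy': 195.6551088067223, 'xyz': array([297.30475971, 897.84069545, 754.76954858]), 'attitude': array([-1.96096146, -0.01754593, -2.84634127])}
top {'fx': 376.27614574798685, 'fy': 376.27614574798685, 'cx': 254.230567130635, 'cy': 193.53624640145563, 'xyz': array([ 464.05327953,   22.97487965, 1402.70000098]), 'attitude': array([-3.04810634, -0.00812101, -1.59275565])}
```

View pics/top0.png

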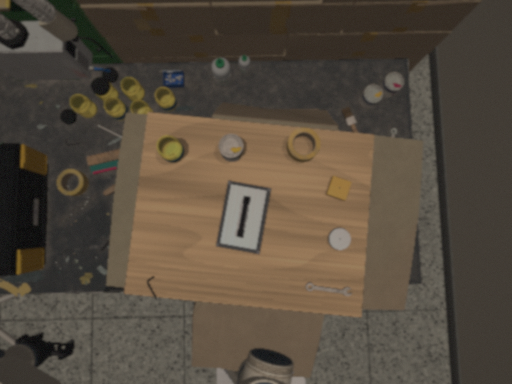

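View pics/side0.png

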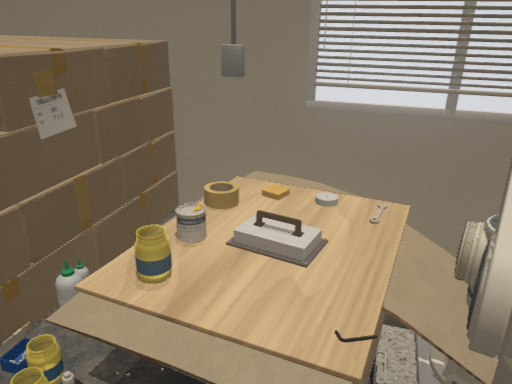

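The top view shows the die with cover at (244,216), the round blank at (340,239) and the square blank at (339,188). The jar is at (171,149), the tin at (231,147) and the tape at (303,145). The side view shows the cover at (278,238), square at (276,191) and round at (327,199). The board is clear to the left of and below the die in the top view.

```bash
cat >h.py <<'E'
import numpy as np,cv2
from scipy.spatial.transform import Rotation as R
def cam(f): return R.from_euler('xyz',f["attitude"]).as_matrix(),np.array(f["xyz"])
def cast(f,px,z):
    M,c=cam(f); px=np.atleast_2d(px).astype(float)
    d=np.c_[(px[:,0]-f["cx"])/f["fx"],(px[:,1]-f["cy"])/f["fy"],np.ones(len(px))]@M.T
    return c+d*((z-c[2])/d[:,2])[:,None]
def proj(f,P):
    M,c=cam(f); q=(np.atleast_2d(P)-c)@M
    return q[:,:2]/q[:,2:]*[f["fx"],f["fy"]]+[f["cx"],f["cy"]]
def blob(m,box):
    "largest contour of mask in box x0,y0,x1,y1 -> centroid, minAreaRect, area"
    k=np.zeros_like(m);x0,y0,x1,y1=box;k[y0:y1,x0:x1]=m[y0:y1,x0:x1]
    n,l,s,c=cv2.connectedComponentsWithStats(k)
    i=1+s[1:,4].argmax(); mm=(l==i).astype(np.uint8)
    ct=max(cv2.findContours(mm,0,2)[0],key=cv2.contourArea)
    f=cv2.fillPoly(mm.copy(),[ct],1); M=cv2.moments(f,True)
    return np.array([M['m10'],M['m01']])/M['m00'],ct,f
E
python3 - <<'E'
import cv2,numpy as np
t=cv2.imread('pics/top0.png');s=cv2.imread('pics/side0.png')
for n,im,P in(('top',t,[(340,239),(339,188),(345,215),(300,190),(244,200),(244,216),(231,236),(228,216),(215,220),(222,246)]),('side',s,[(327,198),(276,190),(300,200),(262,240),(305,250),(278,220),(278,256),(220,260),(325,203)])):
    for p in P: print(n,p,im[p[1],p[0]],cv2.cvtColor(im[p[1]:p[1]+1,p[0]:p[0]+1],cv2.COLOR_BGR2HSV)[0,0])
a=cv2.resize(t[165:265,210:360],None,fx=5,fy=5,interpolation=cv2.INTER_CUBIC)
cv2.imwrite('pics/tc.png',a)
E
```

```text
top (340, 239) [129 136 142] [ 16  23 142]
top (339, 188) [ 61 109 140] [ 18 144 140]
top (345, 215) [ 82 110 139] [ 15 105 139]
top (300, 190) [ 84 116 144] [ 16 106 144]
top (244, 200) [42 43 47] [ 6 27 47]
top (244, 216) [38 39 42] [ 8 24 42]
top (231, 236) [148 155 154] [ 34  12 155]
top (228, 216) [143 151 153] [ 24  17 153]
top (215, 220) [ 81 111 138] [ 16 105 138]
top (222, 246) [61 67 73] [15 42 73]
side (327, 198) [181 193 200] [ 19  24 200]
side (276, 190) [ 92 167 208] [ 19 142 208]
side (300, 200) [127 168 198] [ 17  91 198]
side (262, 240) [102 115 123] [ 19  44 123]
side (305, 250) [105 118 125] [ 20  41 125]
side (278, 220) [63 75 85] [16 66 85]
side (278, 256) [ 90 100 107] [ 18  41 107]
side (220, 260) [118 159 189] [ 17  96 189]
side (325, 203) [107 121 130] [ 18  45 130]
```

View pics/tc.png

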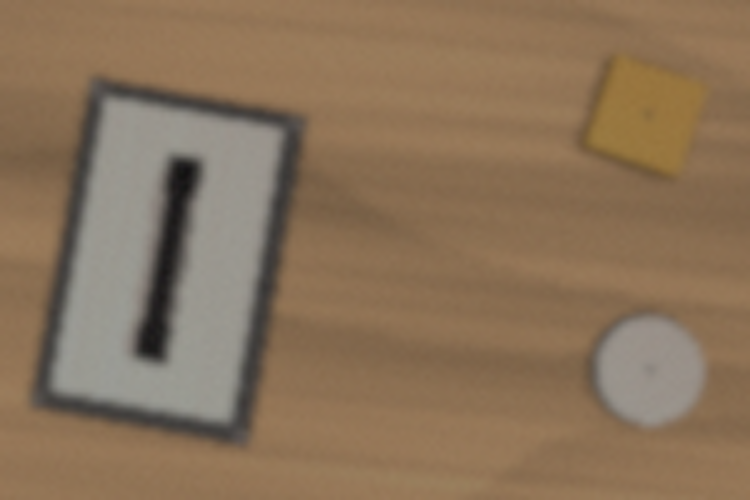

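The crop shows clean edges. The cover's dark handle runs from crop (185,165) to (150,355). The brass square is at (645,115) and the round blank at (648,370). A saturation mask separates all of them from the wood.

```bash
cat >>h.py <<'E'
def sat(im,lo,hi):
    h=cv2.cvtColor(cv2.GaussianBlur(im,(3,3),0),cv2.COLOR_BGR2HSV); return cv2.inRange(h,(0,lo,0),(180,hi,255))//255
def yaw(ct,f,z):
    w=cast(f,ct[:,0,:],z)[:,:2].astype(np.float32); (c,s,a)=cv2.minAreaRect(w); return np.array(c),s,a
E
python3 - <<'E'
from rig import cams
from h import *
np.set_printoptions(precision=1,suppress=True)
T,S=[cams.grab_frame(n) for n in("top","side")]
def rep(n,f,m,box,z):
    c,ct,k=blob(m,box); print(n,'px',c,'area',k.sum(),'world',cast(f,c,z)[0],'rect',*yaw(ct,f,z))
for n,f,bs in(('T',T,[(315,215,365,265),(315,165,365,210),(205,170,285,262)]),('S',S,[(308,185,346,210),(255,180,300,202),(222,205,335,262)])):
    g=sat(f["color"],0,66 if n=='T' else 62); b=sat(f["color"],126 if n=='T' else 118,255)
    rep(n+' round',f,g,bs[0],285); rep(n+' square',f,b,bs[1],285)
    rep(n+' die/cover',f,g,bs[2],282)
m=(cv2.cvtColor(T["color"],cv2.COLOR_BGR2GRAY)<85).astype(np.uint8)
rep('handle',T,m,(232,190,256,243),345)
print(cast(T,[[171,149],[231,147],[303,145]],300))
E
```

```text
T round px [339.1 238.6] area 409 world [ 429.6 -236.3  285. ] rect [ 428.6 -236. ] (65.1791000366211, 64.80677795410156) 87.691650390625
T square px [338.6 187.7] area 424 world [ 580.8 -241.2  285. ] rect [ 581.  -240.8] (62.21812057495117, 62.205509185791016) 69.16394805908203
T die/cover px [243.2 217. ] area 2817 world [499.6  45.8 282. ] rect [500.6  45.8] (128.4905242919922, 195.7300567626953) 78.37123107910156
S round px [326.3 198.5] area 262 world [ 430.8 -242.4  285. ] rect [ 430. -244.] (60.6402587890625, 100.93438720703125) 9.750328063964844
S square px [275.3 191.6] area 285 world [ 582.4 -244.8  285. ] rect [ 582.7 -247.6] (92.84707641601562, 81.3072280883789) 68.49207305908203
S die/cover px [278.4 239.1] area 2889 world [501.2  34.6 282. ] rect [506.7  19.9] (180.31166076660156, 218.736328125) 78.15216064453125
handle px [243.  216.4] area 216 world [499.3  45.1 345. ] rect [499.5  45. ] (17.1414852142334, 112.03751373291016) 78.30847930908203
[[ 705.3  256.1  300. ]
 [ 707.8   77.8  300. ]
 [ 709.5 -136.9  300. ]]
```

```bash
cat >>h.py <<'E'
def mv(*wps):
    "print the row (m, rad; tool axes now) for each world target (x,y,z mm, yaw)"
    from rig import r
    s=r.sense(); A=R.from_euler('xyz',s["tcp_rot"])
    for x,y,z,p in wps:
        t=A.inv().apply(np.array([x,y,z])-s["eef_pos"])/1000
        w=(A.inv()*R.from_euler('xyz',[np.pi,0,p])).as_rotvec()
        print((x,y,z),np.round(np.r_[t,w],4).tolist())
    print('t',round(s["clock"],2),'pos',s["eef_pos"].round(1),'rot',s["tcp_rot"].round(4),'F',s["contact_force"].round(1),'q6',s["qpos"][[0,5]].round(2),'open',round(s["opening"],3),'grip',round(s["grasp_force"],1))
E
python3 -c "
from h import *
mv((153,605,480,2.894),(499.4,45.1,450,2.938))"
```

```text
(153, 605, 480) [0.0001, -0.0009, -0.2866, -0.0008, 0.0, -0.0002]
(499.4, 45.1, 450) [-0.4731, -0.4587, -0.2562, -0.0008, -0.0, -0.0442]
t 0.2 pos [153.2 605.6 193.4] rot [-3.1408  0.      2.8938] F [0.1 0.4 0.6] q6 [ 1.32 -0.  ] open 0.997 grip 0.0
```

Request:
send_rows(targets=[0,0,-0.287,0,0,0,1,0,0,-0.287,0,0,0,1,0,0,-0.287,0,0,0,1,0,0,-0.287,0,0,0,1,0,0,-0.287,0,0,0,1,0,0,-0.287,0,0,0,1,0,0,-0.287,0,0,0,1,-0.473,-0.459,-0.256,0,0,-0.044,1,-0.473,-0.459,-0.256,0,0,-0.044,1,-0.473,-0.459,-0.256,0,0,-0.044,1,-0.473,-0.459,-0.256,0,0,-0.044,1,-0.473,-0.459,-0.256,0,0,-0.044,1])

```text
clock: 1.2
eef_pos: [263.0, 427.0, 470.8]
tcp_rot: [-3.141, 0.0, 2.938]
contact_force: [1.4, 0.3, 0.0]
opening: 1.001
grasp_force: 0.0
```

```bash
python3 -c "
from h import *
mv((499.4,45.1,400,2.938))"
```

```text
(499.4, 45.1, 400) [-0.3086, -0.3263, 0.0709, -0.0002, 0.0001, 0.0004]
t 1.2 pos [263.  427.  470.8] rot [-3.1414e+00  1.0000e-04  2.9384e+00] F [1.4 0.3 0. ] q6 [ 1.02 -0.35] open 1.001 grip 0.0
```

Request:
send_rows(targets=[-0.309,-0.326,0.02,0,0,0,1,-0.309,-0.326,0.02,0,0,0,1,-0.309,-0.326,0.02,0,0,0,1,-0.309,-0.326,0.02,0,0,0,1,-0.309,-0.326,0.02,0,0,0,1,-0.309,-0.326,0.02,0,0,0,1,-0.309,-0.326,0.02,0,0,0,1,-0.309,-0.326,0.02,0,0,0,1,-0.309,-0.326,0.02,0,0,0,1,-0.309,-0.326,0.02,0,0,0,1,-0.309,-0.326,0.02,0,0,0,1,-0.309,-0.326,0.02,0,0,0,1])

```text
clock: 2.2
eef_pos: [501.2, 42.3, 449.9]
tcp_rot: [-3.139, -0.0, 2.933]
contact_force: [-1.5, -0.6, -0.4]
opening: 1.002
grasp_force: 0.0
```

```bash
python3 -c "
from h import *
mv((499.4,45.1,400,2.938),(499.4,45.1,322,2.938))"
```

```text
(499.4, 45.1, 400) [0.0023, 0.0025, 0.0499, -0.0024, -0.0003, -0.0046]
(499.4, 45.1, 322) [0.0023, 0.0027, 0.1279, -0.0024, -0.0003, -0.0046]
t 2.2 pos [501.2  42.3 449.9] rot [-3.1392e+00 -3.0000e-04  2.9334e+00] F [-1.5 -0.6 -0.4] q6 [ 0.08 -1.28] open 1.002 grip 0.0
```

Request:
send_rows(targets=[0,0,0.05,0,0,0,1,0,0,0.05,0,0,0,1,0,0,0.05,0,0,0,1])

```text
clock: 2.45
eef_pos: [497.3, 47.0, 398.4]
tcp_rot: [-3.14, -0.006, 2.938]
contact_force: [0.2, -0.0, 0.4]
opening: 1.001
grasp_force: 0.0
```

```bash
python3 -c "
from h import *
mv((499.4,45.1,322,2.938))"
```

```text
(499.4, 45.1, 322) [-0.0029, -0.0013, 0.0764, -0.0015, -0.0056, -0.0003]
t 2.45 pos [497.3  47.  398.4] rot [-3.14   -0.0056  2.9377] F [ 0.2 -0.   0.4] q6 [ 0.09 -1.28] open 1.001 grip 0.0
```

Request:
send_rows(targets=[0,0,0.039,0,0,0,1,0,0,0.06,0,0,0,1,0,0,0.077,0,0,0,1,0,0,0.077,0,0,0,1,0,0,0.077,0,0,0,1])

```text
clock: 2.87
eef_pos: [499.3, 47.6, 325.3]
tcp_rot: [3.141, 0.0, 2.939]
contact_force: [0.2, -0.7, 0.8]
opening: 1.005
grasp_force: 0.0
```

```bash
python3 -c "
from h import *
mv((499.4,45.1,322,2.938))"
```

```text
(499.4, 45.1, 322) [-0.0006, -0.0025, 0.0033, 0.0001, 0.0001, 0.0008]
t 2.87 pos [499.3  47.6 325.3] rot [3.1415e+00 1.0000e-04 2.9388e+00] F [ 0.2 -0.7  0.8] q6 [ 0.09 -1.28] open 1.005 grip 0.0
```

Request:
send_rows(targets=[0,-0.002,0.003,0,0,0,1,0,-0.002,0.003,0,0,0,-1,0,-0.002,0.003,0,0,0,-1,0,-0.002,0.003,0,0,0,-1,0,-0.002,0.003,0,0,0,-1,0,-0.002,0.003,0,0,0,-1,0,-0.002,0.003,0,0,0,-1,0,-0.002,0.003,0,0,0,-1,0,-0.002,0.003,0,0,0,-1], grip_force=80)

```text
clock: 3.62
eef_pos: [498.8, 45.0, 321.1]
tcp_rot: [3.142, -0.0, 2.938]
contact_force: [-0.1, 0.4, 0.1]
opening: 0.0
grasp_force: 0.0
```

```bash
python3 -c "
from h import *
mv((499.4,45.1,322,2.938))"
```

```text
(499.4, 45.1, 322) [-0.0006, 0.0002, -0.0009, 0.0, -0.0001, -0.0002]
t 3.62 pos [498.8  45.  321.1] rot [ 3.1416e+00 -1.0000e-04  2.9378e+00] F [-0.1  0.4  0.1] q6 [ 0.09 -1.28] open 0.0 grip 0.0
```

```bash
python3 - <<'E'
from rig import cams
from h import *
a=[]
for n,(x,y) in(("side",(200,110)),("top",(170,160))):
    f=cams.grab_frame(n); c=f["color"]; cv2.imwrite(f"pics/{n}1.png",c)
    a.append(cv2.resize(c[y:y+150,x:x+150] if n=="side" else c[y:y+120,x:x+120],(400,500) if n=="side" else (400,500)))
cv2.imwrite("pics/m1.png",np.hstack(a))
E
```

```text
(no output)
```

View pics/m1.png

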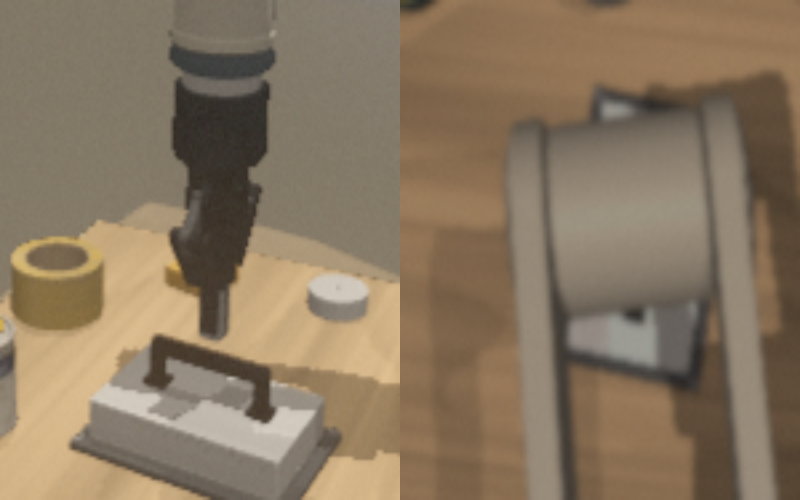

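```bash
python3 - <<'E'
from rig import cams
from h import *
S=cams.grab_frame("side");T=cams.grab_frame("top")
print(proj(S,[[499,45,321],[499.4,45.1,341],[499.4,45.1,282],[430,-238,294],[582,-242,294]]))
# ray crossing for things: T centroid ray vs S centroid ray
def cross(pt,ps):
    a,b=cast(T,pt,0)[0],cast(T,pt,400)[0]; c,d=cast(S,ps,0)[0],cast(S,ps,400)[0]
    u,v=b-a,d-c; k=np.linalg.lstsq(np.c_[u,-v],c-a,rcond=None)[0]
    p,q=a+k[0]*u,c+k[1]*v; print((p+q)/2,np.linalg.norm(p-q))
cross([339.1,238.6],[326.3,198.5]);cross([338.6,187.7],[275.3,191.6])
cross([243,216.4],[278,222])
E
```

```text
[[278.80010367 226.10095538]
 [278.93717231 218.15027928]
 [278.01261851 241.23300649]
 [326.58300481 196.13968883]
 [275.28363792 189.12833034]]
[ 429.79684379 -235.62614138  287.68057816] 0.3143420850284249
[ 581.00315849 -240.8072474   286.69976556] 0.7443394698038276
[500.38559995  45.57776021 331.34532117] 1.4072289761503611
```

The side crop shows the shut fingertips at about side pixel (280,210). That is visibly above the handle bar at (278,222) and does not fit the reported TCP height, so I'll open the fingers and look closer.

Request:
send_rows(targets=[0,0,0,0,0,0,1,0,0,0,0,0,0,1,0,0,0,0,0,0,1,0,0,0,0,0,0,1,0,0,0,0,0,0,1,0,0,0,0,0,0,1])

```text
clock: 4.32
eef_pos: [498.7, 45.0, 321.1]
tcp_rot: [-3.142, -0.0, 2.938]
contact_force: [-0.1, -0.3, -0.6]
opening: 0.847
grasp_force: 0.0
```

```bash
python3 - <<'E'
from rig import cams
from h import *
mv((499.4,45.1,322,2.938))
f=cams.grab_frame("side"); c=f["color"]; cv2.imwrite("pics/side2.png",c)
o=cv2.imread("pics/side1.png")
z=lambda i:cv2.resize(i[140:240,230:330],(400,560),interpolation=cv2.INTER_CUBIC)
cv2.imwrite("pics/m2.png",np.hstack([z(o),z(c)]))
E
```

```text
(499.4, 45.1, 322) [-0.0006, 0.0002, -0.0009, -0.0, -0.0, -0.0002]
t 4.32 pos [498.7  45.  321.1] rot [-3.1416 -0.      2.9378] F [-0.1 -0.3 -0.6] q6 [ 0.09 -1.28] open 0.847 grip 0.0
```

View pics/m2.png

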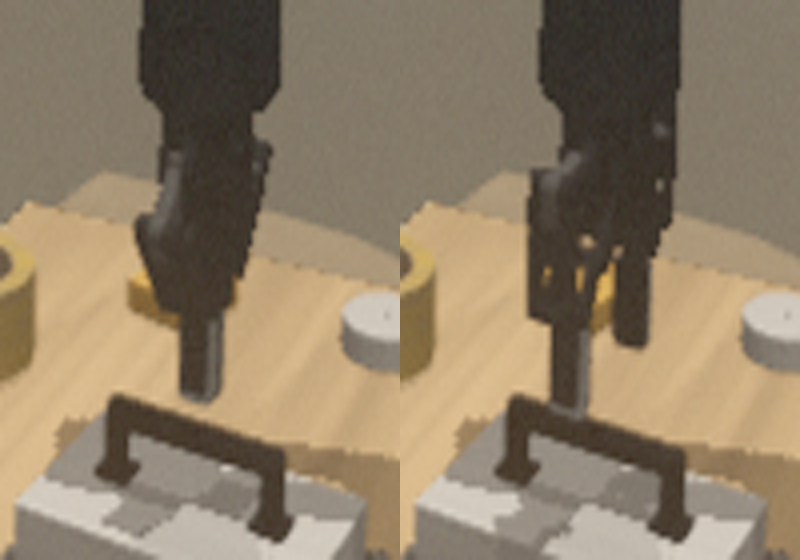

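The right crop, fingers open, shows the near tip at side pixel (272,213) and the far tip at (288,202). Both are above the bar, so the true tips look about 35 mm higher than reported, or displaced sideways. I'll check which one before moving.

```bash
python3 - <<'E'
from rig import cams
from h import *
np.set_printoptions(precision=1,suppress=True)
S=cams.grab_frame("side");T=cams.grab_frame("top")
print('tip at z321 if sideways',cast(S,[280,211],321),'if z358',cast(S,[280,211],358))
print('top proj of axis',proj(T,[[499,45,z] for z in (321,450,600,700)]))
print('open tips at z 371',cast(S,[[272.5,213.6],[288,202]],371),'at 334',cast(S,[[272.5,213.6],[288,202]],334))
# visible rows of arm in top: columns of the grey arm edge near rows 190..210
d=cv2.absdiff(T["color"],cv2.imread('pics/top0.png')).max(2)>25
for y in (190,200,210,220,230,250): 
    x=np.flatnonzero(d[y,150:330])+150; print(y,x.min(),x.max())
E
```

```text
tip at z321 if sideways [[516.8 -36.8 321. ]] if z358 [[498.1  42.9 358. ]]
top proj of axis [[243.2 216.8]
 [242.2 215.1]
 [240.5 212.6]
 [239.  210.3]]
open tips at z 371 [[503.5  89.3 371. ]
 [486.4  16.6 371. ]] at 334 [[523.3  11.4 334. ]
 [504.7 -68.4 334. ]]
190 204 287
200 203 288
210 202 289
220 202 291
230 205 293
250 207 296
```

Request:
send_rows(targets=[0,0,0.007,0,0,0,1,0,0,0.014,0,0,0,1,0,0,0.02,0,0,0,1,0,0,0.02,0,0,0,1])

```text
clock: 4.8
eef_pos: [497.8, 44.9, 299.2]
tcp_rot: [-3.141, -0.003, 2.938]
contact_force: [1.1, 0.2, -0.1]
opening: 0.999
grasp_force: 0.0
```

```bash
python3 - <<'E'
from rig import cams
from h import *
mv((499.4,45.1,301,2.938))
f=cams.grab_frame("side"); c=f["color"]; cv2.imwrite("pics/side3.png",c)
T=cams.grab_frame("top")["color"]
z=lambda i:cv2.resize(i[140:260,220:340],(400,560),interpolation=cv2.INTER_CUBIC)
cv2.imwrite("pics/m3.png",np.hstack([z(c),cv2.resize(T[180:280,190:290],(400,560))]))
E
```

```text
(499.4, 45.1, 301) [-0.0016, 0.0005, -0.0018, -0.0008, -0.0026, -0.0002]
t 4.8 pos [497.8  44.9 299.2] rot [-3.1408e+00 -2.6000e-03  2.9378e+00] F [ 1.1  0.2 -0.1] q6 [ 0.09 -1.28] open 0.999 grip 0.0
```

View pics/m3.png

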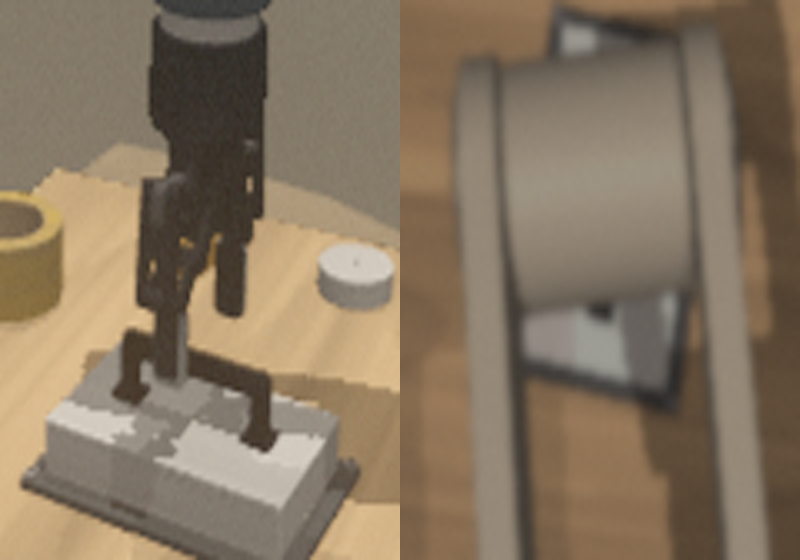

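The open fingers now straddle the bar: the near tip is at crop (170,380), in front of it, and there is no contact. The tool really does sit about 37 mm higher than reported. I'll go 14 mm lower and close.

Request:
send_rows(targets=[-0.001,0,0.007,0,0,0,1,-0.001,0,0.013,0,0,0,1,-0.001,0,0.013,0,0,0,-1,-0.001,0,0.013,0,0,0,-1,-0.001,0,0.013,0,0,0,-1,-0.001,0,0.013,0,0,0,-1,-0.001,0,0.013,0,0,0,-1,-0.001,0,0.013,0,0,0,-1,-0.001,0,0.013,0,0,0,-1,-0.001,0,0.013,0,0,0,-1], grip_force=80)

```text
clock: 5.73
eef_pos: [500.0, 45.0, 288.5]
tcp_rot: [3.141, 0.001, 2.938]
contact_force: [-0.0, 0.6, 4.1]
opening: 0.144
grasp_force: 78.8
```

```bash
python3 -c "
from h import *
mv((498,45,286,2.938))"
```

```text
(498, 45, 286) [0.0019, -0.0004, 0.0025, 0.0005, 0.0007, -0.0002]
t 5.73 pos [500.   45.  288.5] rot [3.1411e+00 7.0000e-04 2.9378e+00] F [-0.   0.6  4.1] q6 [ 0.09 -1.28] open 0.144 grip 78.8
```

```bash
python3 -c "
from h import *
mv((500,45,378.5,2.938),(450,225,378.5,2.938),(450,225,283.5,2.938))"
```

```text
(500, 45, 378.5) [-0.0001, 0.0001, -0.09, 0.0005, 0.0007, -0.0002]
(450, 225, 378.5) [0.0853, 0.1662, -0.0899, 0.0005, 0.0007, -0.0002]
(450, 225, 283.5) [0.0854, 0.1662, 0.0051, 0.0005, 0.0007, -0.0002]
t 5.73 pos [500.   45.  288.5] rot [3.1411e+00 7.0000e-04 2.9378e+00] F [-0.   0.6  4.1] q6 [ 0.09 -1.28] open 0.144 grip 78.8
```

Request:
send_rows(targets=[0,0,-0.01,0,0,0,-1,0,0,-0.03,0,0,0,-1,0,0,-0.06,0,0,0,-1,0,0,-0.09,0,0,0,-1,0.01,0.02,-0.09,0,0,0,-1,0.025,0.05,-0.09,0,0,0,-1,0.042,0.083,-0.09,0,0,0,-1,0.06,0.117,-0.09,0,0,0,-1,0.075,0.146,-0.09,0,0,0,-1,0.085,0.166,-0.09,0,0,0,-1,0.085,0.166,-0.08,0,0,0,-1,0.085,0.166,-0.06,0,0,0,-1])

```text
clock: 6.73
eef_pos: [450.5, 226.2, 349.6]
tcp_rot: [3.14, 0.003, 2.94]
contact_force: [1.1, -0.4, -4.6]
opening: 0.141
grasp_force: 78.8
```

Request:
send_rows(targets=[0,0,0.02,0,0,0,-1,0,0,0.04,0,0,0,-1,0,0,0.055,0,0,0,-1,0,0,0.055,0,0,0,-1,0,0,0.055,0,0,0,-1])

```text
clock: 7.15
eef_pos: [449.5, 223.9, 292.6]
tcp_rot: [-3.14, -0.002, 2.938]
contact_force: [0.4, -0.2, -3.3]
opening: 0.143
grasp_force: 78.6
```

```bash
python3 - <<'E'
from h import *
from rig import cams
mv((450,225,283,2.938))
T=cams.grab_frame("top");cv2.imwrite('pics/top4.png',T["color"])
S=cams.grab_frame("side");cv2.imwrite('pics/side4.png',S["color"])
z=lambda i:cv2.resize(i,(400,500),interpolation=cv2.INTER_CUBIC)
cv2.imwrite("pics/m4.png",np.hstack([z(S["color"][150:310,180:340]),z(T["color"][150:290,150:290])]))
E
```

```text
(450, 225, 283) [-0.0002, 0.0011, 0.0096, -0.0017, -0.0018, -0.0005]
t 7.15 pos [449.5 223.9 292.6] rot [-3.1399e+00 -1.8000e-03  2.9375e+00] F [ 0.4 -0.2 -3.3] q6 [ 0.46 -0.91] open 0.143 grip 78.6
```

View pics/m4.png

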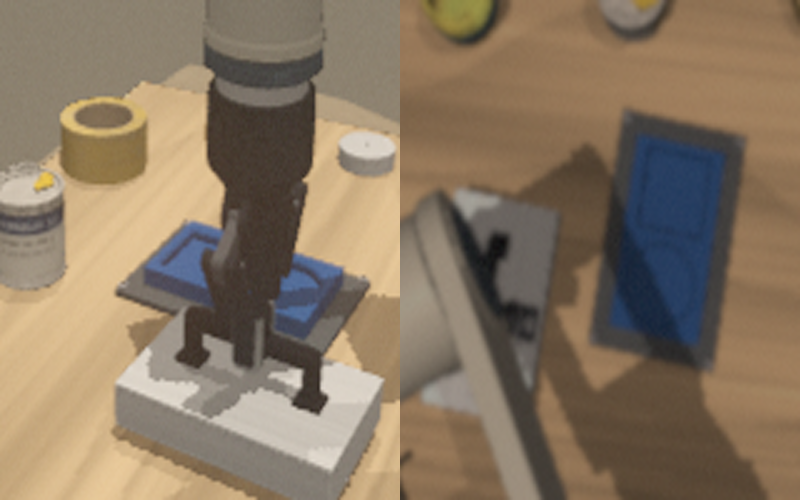

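The cover is held by the middle of its handle, about 10 mm above the board. The die is open, with its square recess at the far (+x) end, top pixel (238,203), and the round one nearer, (234,228). I'll lower the cover and let go.

Request:
send_rows(targets=[0,0,0.005,0,0,0,-1,0,0,0.008,0,0,0,-1,0,0,0.008,0,0,0,-1,0,0,0.008,0,0,0,-1])

```text
clock: 7.58
eef_pos: [450.0, 224.6, 285.1]
tcp_rot: [-3.142, -0.0, 2.938]
contact_force: [0.5, 0.6, -5.1]
opening: 0.14
grasp_force: 78.7
```

```bash
python3 -c "
from h import *
mv((450,225,282.5,2.938))"
```

```text
(450, 225, 282.5) [0.0001, 0.0004, 0.0026, -0.0001, -0.0001, -0.0002]
t 7.58 pos [450.  224.6 285.1] rot [-3.1415e+00 -1.0000e-04  2.9378e+00] F [ 0.5  0.6 -5.1] q6 [ 0.46 -0.91] open 0.14 grip 78.7
```

Request:
send_rows(targets=[0,0,0.0025,0,0,0,-1,0,0,0.0025,0,0,0,-1,0,0,0.0025,0,0,0,-1])

```text
clock: 7.83
eef_pos: [450.1, 224.6, 282.6]
tcp_rot: [3.142, 0.0, 2.938]
contact_force: [0.4, 0.5, -4.3]
opening: 0.148
grasp_force: 78.8
```

Request:
send_rows(targets=[0,0,0,0,0,0,1,0,0,0,0,0,0,1,0,0,0,0,0,0,1,0,0,0,0,0,0,1,0,0,0,0,0,0,1,0,0,-0.03,0,0,0,1,0,0,-0.065,0,0,0,1,0,0,-0.1,0,0,0,1,0,0,-0.13,0,0,0,1])

```text
clock: 8.58
eef_pos: [450.1, 224.6, 415.0]
tcp_rot: [3.141, 0.001, 2.938]
contact_force: [0.6, 0.6, -0.1]
opening: 1.002
grasp_force: 0.0
```

```bash
python3 -c "
from h import *
mv((430,-237,400,2.938),(340,-180,380,2.938))"
```

```text
(430, -237, 400) [-0.0737, -0.4562, 0.0147, 0.0008, 0.001, -0.0002]
(340, -180, 380) [0.026, -0.4186, 0.0347, 0.0008, 0.001, -0.0002]
t 8.58 pos [450.1 224.6 415. ] rot [3.1408e+00 1.0000e-03 2.9378e+00] F [ 0.6  0.6 -0.1] q6 [ 0.46 -0.91] open 1.002 grip 0.0
```

```bash
python3 -c "
from h import *
mv((430,-160,400,2.938),(430,-160,260,2.938))"
```

```text
(430, -160, 400) [-0.0581, -0.3808, 0.0148, 0.0008, 0.001, -0.0002]
(430, -160, 260) [-0.058, -0.3809, 0.1548, 0.0008, 0.001, -0.0002]
t 8.58 pos [450.1 224.6 415. ] rot [3.1408e+00 1.0000e-03 2.9378e+00] F [ 0.6  0.6 -0.1] q6 [ 0.46 -0.91] open 1.002 grip 0.0
```

Request:
send_rows(targets=[-0.058,-0.381,0.015,0,0,0,-1,-0.058,-0.381,0.015,0,0,0,-1,-0.058,-0.381,0.015,0,0,0,-1,-0.058,-0.381,0.015,0,0,0,-1,-0.058,-0.381,0.015,0,0,0,-1,-0.058,-0.381,0.015,0,0,0,-1,-0.058,-0.381,0.015,0,0,0,-1,-0.058,-0.381,0.015,0,0,0,-1,-0.058,-0.381,0.015,0,0,0,-1,-0.058,-0.381,0.015,0,0,0,-1,-0.058,-0.381,0.05,0,0,0,-1,-0.058,-0.381,0.08,0,0,0,-1])

```text
clock: 9.58
eef_pos: [430.4, -161.6, 332.6]
tcp_rot: [-3.141, 0.003, 2.935]
contact_force: [0.4, 0.2, 0.5]
opening: 0.001
grasp_force: 0.0
```

Request:
send_rows(targets=[0,0,0.035,0,0,0,-1,0,0,0.06,0,0,0,-1,0,0,0.075,0,0,0,-1,0,0,0.075,0,0,0,-1,0,0,0.075,0,0,0,-1])

```text
clock: 10.0
eef_pos: [429.6, -160.0, 257.6]
tcp_rot: [3.141, -0.001, 2.938]
contact_force: [-0.6, -0.8, 0.4]
opening: -0.004
grasp_force: 0.0
```

```bash
python3 - <<'E'
from h import *
from rig import cams
np.set_printoptions(precision=1,suppress=True)
mv((430,-160,250,2.938))
S=cams.grab_frame("side");T=cams.grab_frame("top");cv2.imwrite('pics/top5.png',T["color"]);cv2.imwrite('pics/side5.png',S["color"])
z=lambda i:cv2.resize(i,(400,500),interpolation=cv2.INTER_CUBIC)
cv2.imwrite("pics/m5.png",np.hstack([z(S["color"][130:230,240:340]),z(T["color"][150:270,200:320])]))
E
```

```text
(430, -160, 250) [-0.0004, 0.0, 0.0076, 0.0003, -0.0011, -0.0]
t 10.0 pos [ 429.6 -160.   257.6] rot [ 3.1 -0.   2.9] F [-0.6 -0.8  0.4] q6 [-0.4 -1.7] open -0.004 grip 0.0
```

View pics/m5.png

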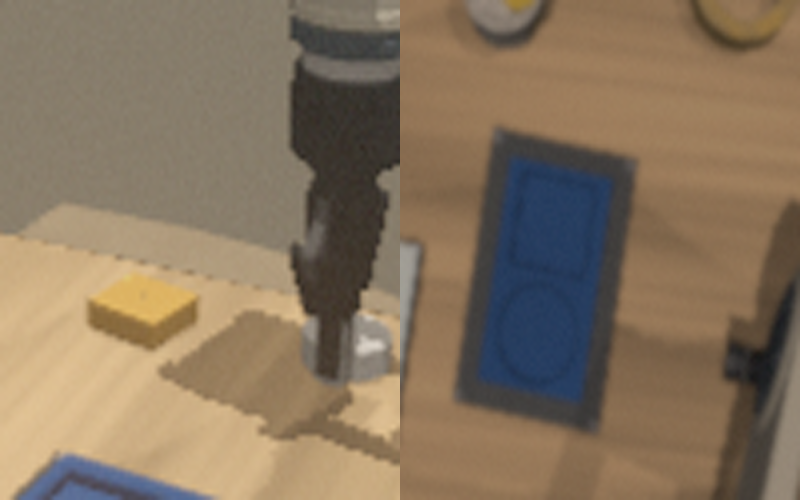

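The shut fingertip is at side pixel (323,206), just above the board, though the reported z of 257.6 is below the board top at 276. That confirms the reading is too low. I'll touch the board gently to measure the offset.

Request:
send_rows(targets=[0,0,0.006,0,0,0,-1,0,0,0.012,0,0,0,-1,0,0,0.012,0,0,0,-1,0,0,0.012,0,0,0,-1])

```text
clock: 10.43
eef_pos: [429.6, -160.2, 245.5]
tcp_rot: [3.142, -0.0, 2.938]
contact_force: [1.1, -0.0, 0.5]
opening: -0.002
grasp_force: 0.0
```

Request:
send_rows(targets=[0,0,0.0015,0,0,0,-1,0,0,0.0015,0,0,0,-1,0,0,0.0015,0,0,0,-1])

```text
clock: 10.68
eef_pos: [429.8, -160.3, 244.2]
tcp_rot: [-3.142, 0.0, 2.938]
contact_force: [0.6, 0.2, -0.4]
opening: -0.001
grasp_force: 0.0
```

```bash
python3 - <<'E'
from h import *
from rig import cams
mv((430,-160,240,2.938))
S=cams.grab_frame("side")["color"]; cv2.imwrite('pics/side6.png',S)
d=(cv2.cvtColor(S,cv2.COLOR_BGR2GRAY)<80)
for y in range(196,222): print(y,np.flatnonzero(d[y,310:340])+310)
E
```

```text
(430, -160, 240) [-0.0001, 0.0003, 0.0042, -0.0, 0.0001, -0.0002]
t 10.68 pos [ 429.8 -160.3  244.2] rot [-3.1416e+00  1.0000e-04  2.9378e+00] F [ 0.6  0.2 -0.4] q6 [-0.36 -1.73] open -0.001 grip 0.0
196 [315 316 317 318 319 320 321 322 323 324 325 326 327 328]
197 [316 317 318 319 320 321 322 323 324 325 326 327]
198 [319 320 321 322 323 324 325 326 327]
199 [319 320 321 322 323 324 325]
200 [319 320 321 322 323 324]
201 [320 321 322 323 324]
202 [319 320 321 322 323 324]
203 [319 320 321 322 323 324]
204 [319 320 321 322 323 324]
205 [319 320 321 322 323]
206 [319 320 321 322 323]
207 [319 320 321 322 323]
208 [319 320 321 322 323]
209 [319 320 321 322 323]
210 []
211 []
212 []
213 []
214 []
215 []
216 []
217 []
218 []
219 []
220 []
221 []
```

Request:
send_rows(targets=[0,0,0.0015,0,0,0,-1,0,0,0.0015,0,0,0,-1])

```text
clock: 10.9
eef_pos: [429.7, -160.2, 242.4]
tcp_rot: [3.142, -0.0, 2.938]
contact_force: [-0.8, -0.2, -0.2]
opening: 0.0
grasp_force: 0.0
```

Request:
send_rows(targets=[0,0,0.001,0,0,0,-1,0,0,0.001,0,0,0,-1])

```text
clock: 11.07
eef_pos: [429.7, -160.2, 241.4]
tcp_rot: [3.142, -0.0, 2.938]
contact_force: [-0.4, -0.1, -0.3]
opening: -0.005
grasp_force: 0.0
```

Request:
send_rows(targets=[0,0,0.001,0,0,0,-1,0,0,0.001,0,0,0,-1])

```text
clock: 11.23
eef_pos: [429.7, -160.2, 240.4]
tcp_rot: [3.142, -0.0, 2.938]
contact_force: [-0.2, -0.0, 0.7]
opening: -0.0
grasp_force: 0.0
```

Request:
send_rows(targets=[0,0,0.001,0,0,0,-1,0,0,0.001,0,0,0,-1])

```text
clock: 11.4
eef_pos: [429.7, -160.2, 239.4]
tcp_rot: [3.142, -0.0, 2.938]
contact_force: [-0.1, 0.0, 0.5]
opening: 0.001
grasp_force: 0.0
```

Request:
send_rows(targets=[0,0,0.001,0,0,0,-1,0,0,0.001,0,0,0,-1])

```text
clock: 11.57
eef_pos: [429.8, -160.3, 238.6]
tcp_rot: [-3.142, 0.0, 2.938]
contact_force: [-0.6, 0.8, 1.2]
opening: -0.002
grasp_force: 0.7
```

```bash
python3 - <<'E'
from h import *
from rig import cams
f=cams.grab_frame("side")
mv((430,-160,238,2.938))
print(proj(f,[[430,-160,276],[430,-160,286],[430,-149,276]]))
d=(cv2.cvtColor(f["color"],cv2.COLOR_BGR2GRAY)<80)
for y in range(207,216): print(y,np.flatnonzero(d[y,310:340])+310)
E
```

```text
(430, -160, 238) [-0.0001, 0.0003, 0.0007, -0.0, 0.0002, -0.0002]
t 11.62 pos [ 429.8 -160.3  238.7] rot [-3.1416e+00  2.0000e-04  2.9378e+00] F [-0.6  0.9  1.2] q6 [-0.36 -1.73] open -0.003 grip 0.6
[[321.76778316 212.70400936]
 [322.04390488 209.3246648 ]
 [321.11643175 214.32473129]]
207 [319 320 321 322 323]
208 [319 320 321 322 323]
209 [319 320 321 322 323]
210 [319 320 321 322 323]
211 [319 320 321 322 323]
212 []
213 []
214 []
215 []
```

Request:
send_rows(targets=[0,0,0.001,0,0,0,-1,0,0,0.001,0,0,0,-1])

```text
clock: 11.78
eef_pos: [429.9, -160.3, 238.6]
tcp_rot: [-3.141, 0.0, 2.938]
contact_force: [-3.9, 0.8, 12.2]
opening: -0.001
grasp_force: 5.7
```

```bash
python3 - <<'E'
from h import *
mv((429,-237,330,2.938))
# die from top5: flange outline and blue block
import pickle
from rig import cams
np.set_printoptions(precision=2,suppress=True)
T=cams.grab_frame("top");S=cams.grab_frame("side")
def rep(n,f,m,box,z):
    c,ct,k=blob(m,box); print(n,'px',c,'area',k.sum(),'world',cast(f,c,z)[0],'rect',*yaw(ct,f,z))
h=cv2.cvtColor(T["color"],cv2.COLOR_BGR2HSV); b=cv2.inRange(h,(100,100,0),(130,255,255))//255
rep('T block',T,b,(200,180,275,262),296)
rep('T flange',T,b|sat(T["color"],0,66),(212,180,268,262),279)
h=cv2.cvtColor(S["color"],cv2.COLOR_BGR2HSV); b=cv2.inRange(h,(100,100,0),(130,255,255))//255
rep('S block',S,b,(200,190,340,270),289)
E
```

```text
(429, -237, 330) [-0.0147, -0.0753, -0.0914, -0.0001, 0.0004, -0.0002]
t 11.78 pos [ 429.9 -160.3  238.6] rot [-3.1415e+00  4.0000e-04  2.9378e+00] F [-3.9  0.8 12.2] q6 [-0.36 -1.73] open -0.001 grip 5.7
T block px [243.2  216.64] area 1676 world [500.15  45.59 296.  ] rect [500.98  45.37] (91.0412826538086, 159.2228240966797) 78.35706329345703
T flange px [243.07 217.15] area 2797 world [499.2   46.36 279.  ] rect [500.61  45.67] (127.68582916259766, 196.81817626953125) 78.6455307006836
S block px [285.74 238.95] area 853 world [482.27  41.33 289.  ] rect [493.73  33.94] (87.2225341796875, 138.33238220214844) 77.947998046875
```

Board contact came at reported z = 238.6, so the reading is 37.4 mm low. The die centre is at (500.4, 45.5) with yaw -0.202. On to the round blank.

Request:
send_rows(targets=[0,0,-0.03,0,0,0,1,0,0,-0.06,0,0,0,1,-0.007,-0.037,-0.07,0,0,0,1,-0.014,-0.075,-0.07,0,0,0,1,-0.014,-0.075,-0.07,0,0,0,1,-0.014,-0.075,-0.07,0,0,0,1,-0.014,-0.075,-0.07,0,0,0,1,-0.014,-0.075,-0.07,0,0,0,1])

```text
clock: 12.55
eef_pos: [428.1, -235.6, 307.2]
tcp_rot: [3.141, -0.001, 2.938]
contact_force: [0.1, 1.0, -0.1]
opening: 0.996
grasp_force: 0.0
```

```bash
python3 -c "
from h import *
mv((429.7,-236,243,2.938))"
```

```text
(429.7, -236, 243) [-0.0017, -0.0001, 0.0642, 0.0007, -0.0009, 0.0002]
t 12.55 pos [ 428.1 -235.6  307.2] rot [ 3.1409e+00 -9.0000e-04  2.9382e+00] F [ 0.1  1.  -0.1] q6 [-0.51 -1.87] open 0.996 grip 0.0
```

Request:
send_rows(targets=[-0.001,0,0.03,0,0,0,1,-0.001,0,0.05,0,0,0,1,-0.001,0,0.064,0,0,0,1,-0.001,0,0.064,0,0,0,1,-0.001,0,0.064,0,0,0,1,-0.001,0,0.064,0,0,0,1])

```text
clock: 13.05
eef_pos: [429.9, -236.4, 244.5]
tcp_rot: [-3.141, 0.001, 2.939]
contact_force: [0.4, -0.1, 0.5]
opening: 1.001
grasp_force: 0.0
```

```bash
python3 -c "
from h import *
mv((429.7,-236,243,2.938))"
```

```text
(429.7, -236, 243) [0.0003, 0.0004, 0.0015, -0.0002, 0.001, 0.0007]
t 13.05 pos [ 429.9 -236.4  244.5] rot [-3.1413e+00  1.0000e-03  2.9387e+00] F [ 0.4 -0.1  0.5] q6 [-0.51 -1.87] open 1.001 grip 0.0
```

Grip the round blank, then lift 70 mm.

Request:
send_rows(targets=[0,0,0.001,0,0,0,0,0,0,0.001,0,0,0,-1,0,0,0.001,0,0,0,-1,0,0,0.001,0,0,0,-1,0,0,0.001,0,0,0,-1,0,0,0.001,0,0,0,-1], grip_force=50)

```text
clock: 13.55
eef_pos: [429.9, -236.8, 244.2]
tcp_rot: [-3.141, 0.002, 2.938]
contact_force: [-2.1, 2.2, 7.5]
opening: 0.708
grasp_force: 52.6
```

```bash
python3 -c "
from h import *
mv((429.7,-236,313,2.938))"
```

```text
(429.7, -236, 313) [0.0002, 0.0008, -0.0688, -0.0002, 0.002, -0.0002]
t 13.55 pos [ 429.9 -236.8  244.2] rot [-3.1414e+00  2.0000e-03  2.9378e+00] F [-2.1  2.2  7.5] q6 [-0.51 -1.87] open 0.708 grip 52.6
```

```bash
python3 -c "
from h import *
mv((430,-236,314,2.94),(462.2,53.3,300,2.94))"
```

```text
(430, -236, 314) [-0.0001, 0.0008, -0.0698, -0.0002, 0.002, -0.0022]
(462.2, 53.3, 300) [0.027, 0.2907, -0.056, -0.0002, 0.002, -0.0022]
t 13.55 pos [ 429.9 -236.8  244.2] rot [-3.1414e+00  2.0000e-03  2.9378e+00] F [-2.1  2.2  7.5] q6 [-0.51 -1.87] open 0.708 grip 52.6
```

Request:
send_rows(targets=[0,0,-0.02,0,0,0,-1,0,0,-0.05,0,0,0,-1,0.003,0.03,-0.06,0,0,0,-1,0.006,0.065,-0.06,0,0,-0.002,-1,0.01,0.103,-0.06,0,0,-0.002,-1,0.013,0.143,-0.06,0,0,-0.002,-1,0.017,0.183,-0.06,0,0,-0.002,-1,0.021,0.222,-0.06,0,0,-0.002,-1,0.024,0.255,-0.056,0,0,-0.002,-1,0.026,0.278,-0.056,0,0,-0.002,-1,0.027,0.291,-0.056,0,0,-0.002,-1,0.027,0.291,-0.056,0,0,-0.002,-1])

```text
clock: 14.55
eef_pos: [461.9, 56.1, 298.9]
tcp_rot: [3.141, 0.0, 2.942]
contact_force: [0.3, -0.0, -1.8]
opening: 0.708
grasp_force: 55.0
```

Request:
send_rows(targets=[0,0,0,0,0,0,-1,0,0,0,0,0,0,-1,0,0,0,0,0,0,-1,0,0,0,0,0,0,-1])

```text
clock: 14.88
eef_pos: [461.7, 52.8, 298.7]
tcp_rot: [-3.141, 0.0, 2.938]
contact_force: [-0.3, 1.0, -1.1]
opening: 0.705
grasp_force: 55.0
```

```bash
python3 - <<'E'
from h import *
from rig import cams
mv((462.2,53.3,268,2.94),(462.2,53.3,256.5,2.94))
S=cams.grab_frame("side");cv2.imwrite("pics/side7.png",S["color"])
cv2.imwrite("pics/m7.png",cv2.resize(S["color"][190:280,230:350],(800,600),interpolation=cv2.INTER_CUBIC))
print(proj(S,[[462.2,53.3,296],[462.2,53.3,332]]))
E
```

```text
(462.2, 53.3, 268) [-0.0004, 0.0006, 0.0307, -0.0001, 0.0002, -0.0016]
(462.2, 53.3, 256.5) [-0.0004, 0.0006, 0.0422, -0.0001, 0.0002, -0.0016]
t 14.88 pos [461.7  52.8 298.7] rot [-3.1415e+00  2.0000e-04  2.9384e+00] F [-0.3  1.  -1.1] q6 [ 0.11 -1.26] open 0.705 grip 55.0
[[293.27533168 239.93991841]
 [294.06678256 225.63564264]]
```

View pics/m7.png

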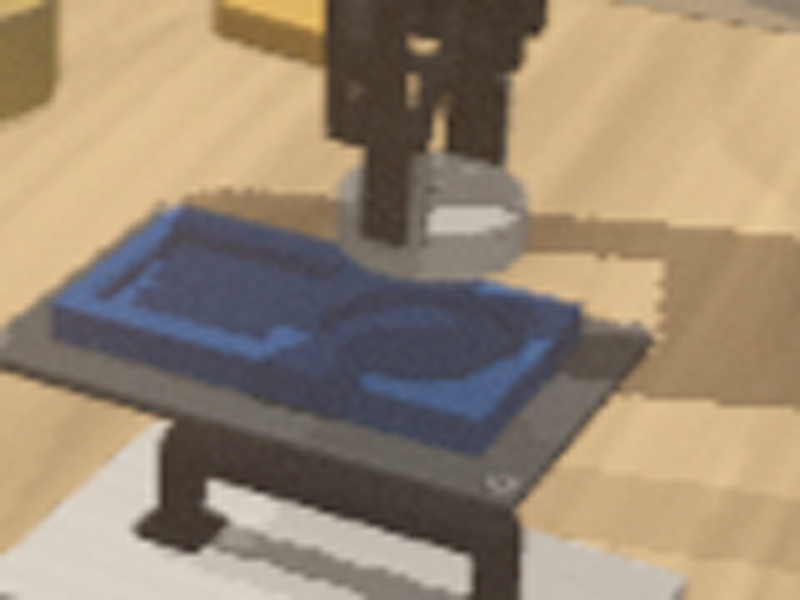

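The round blank is held level above the round recess. Its silhouette spans crop x 337–527 and the recess centre is near (420,340). I'll descend in steps and watch the force.

Request:
send_rows(targets=[-0.001,0.0005,0.015,0,0,-0.002,-1,-0.001,0.0005,0.03,0,0,-0.002,-1,-0.001,0.0005,0.03,0,0,-0.002,-1,-0.001,0.0005,0.03,0,0,-0.002,-1])

```text
clock: 15.27
eef_pos: [462.3, 53.5, 268.3]
tcp_rot: [-3.141, -0.002, 2.941]
contact_force: [0.8, 0.1, -0.8]
opening: 0.705
grasp_force: 55.0
```

Request:
send_rows(targets=[0,0,0.003,0,0,0,-1,0,0,0.006,0,0,0,-1,0,0,0.006,0,0,0,-1,0,0,0.006,0,0,0,-1])

```text
clock: 15.6
eef_pos: [462.9, 54.0, 262.8]
tcp_rot: [3.142, 0.0, 2.942]
contact_force: [0.3, 1.1, -1.1]
opening: 0.707
grasp_force: 55.0
```

```bash
python3 -c "
from h import *
mv((462.6,53.3,256.5,2.94))"
```

```text
(462.6, 53.3, 256.5) [0.0002, -0.0007, 0.0063, 0.0001, 0.0003, 0.0017]
t 15.6 pos [462.9  54.  262.8] rot [3.1415e+00 3.0000e-04 2.9417e+00] F [ 0.3  1.1 -1.1] q6 [ 0.11 -1.26] open 0.707 grip 55.0
```

Request:
send_rows(targets=[0,-0.0005,0.003,0,0,0,-1,0,-0.0005,0.0055,0,0,0,-1,0,-0.0005,0.0055,0,0,0,-1,0,-0.0005,0.0055,0,0,0,-1])

```text
clock: 15.93
eef_pos: [462.6, 53.5, 256.9]
tcp_rot: [-3.141, -0.0, 2.942]
contact_force: [-0.1, 0.4, -0.8]
opening: 0.707
grasp_force: 55.0
```

```bash
python3 -c "
from h import *
mv((462.6,53.3,256,2.94))"
```

```text
(462.6, 53.3, 256) [-0.0001, -0.0002, 0.0009, -0.0001, -0.0004, 0.0018]
t 15.93 pos [462.6  53.5 256.9] rot [-3.1415e+00 -4.0000e-04  2.9418e+00] F [-0.1  0.4 -0.8] q6 [ 0.11 -1.26] open 0.707 grip 55.0
```

Request:
send_rows(targets=[0,0,0.0005,0,0,0,-1,0,0,0.0005,0,0,0,1,0,0,0.0005,0,0,0,1,0,0,0.0005,0,0,0,1,0,0,0,0,0,0,1,0,0,-0.02,0,0,0,1,0,0,-0.05,0,0,0,1,0,0,-0.08,0,0,0,1])

```text
clock: 16.6
eef_pos: [462.1, 53.4, 337.6]
tcp_rot: [-3.141, -0.002, 2.942]
contact_force: [2.0, 0.7, 0.4]
opening: 1.005
grasp_force: 0.0
```

```bash
python3 -c "
from h import *
mv((581,-241,335,2.778),(581,-241,305,2.778),(581,-241,243,2.778))"
```

```text
(581, -241, 335) [-0.175, -0.265, 0.0025, -0.0007, -0.0017, 0.1638]
(581, -241, 305) [-0.1751, -0.265, 0.0325, -0.0007, -0.0017, 0.1638]
(581, -241, 243) [-0.1752, -0.2649, 0.0945, -0.0007, -0.0017, 0.1638]
t 16.6 pos [462.1  53.4 337.6] rot [-3.1410e+00 -1.7000e-03  2.9418e+00] F [2.  0.7 0.4] q6 [ 0.11 -1.26] open 1.005 grip 0.0
```

Request:
send_rows(targets=[-0.02,-0.03,0,0,0,0.08,1,-0.045,-0.065,0,0,0,0.164,1,-0.067,-0.1,0,0,0,0.164,1,-0.09,-0.135,0,0,0,0.164,1,-0.112,-0.17,0,0,0,0.164,1,-0.135,-0.204,0,0,0,0.164,1,-0.155,-0.235,0.01,0,0,0.164,1,-0.168,-0.255,0.02,0,0,0.164,1,-0.175,-0.265,0.032,0,0,0.164,1,-0.175,-0.265,0.032,0,0,0.164,1,-0.175,-0.265,0.032,0,0,0.164,1,-0.175,-0.265,0.032,0,0,0.164,1])

```text
clock: 17.6
eef_pos: [581.4, -239.8, 305.4]
tcp_rot: [3.141, -0.0, 2.778]
contact_force: [0.4, 0.3, 0.8]
opening: 0.999
grasp_force: 0.0
```

```bash
python3 - <<'E'
from h import *
from rig import cams
np.set_printoptions(precision=2,suppress=True)
mv((581,-241,243.5,2.778))
T=cams.grab_frame("top");cv2.imwrite('pics/top8.png',T["color"]); S=cams.grab_frame("side");cv2.imwrite('pics/side8.png',S["color"])
def rep(n,f,m,box,z):
    c,ct,k=blob(m,box); print(n,'px',c,'area',k.sum(),'world',cast(f,c,z)[0],'rect',*yaw(ct,f,z))
rep('T round in die',T,sat(T["color"],0,100),(222,215,250,240),302)
h=cv2.cvtColor(S["color"],cv2.COLOR_BGR2HSV); b=cv2.inRange(h,(0,0,90),(40,120,255))//255
rep('S round in die',S,b,(275,225,312,253),302)
E
```

```text
(581, -241, 243.5) [-0.0001, -0.0013, 0.0619, 0.0005, -0.0003, 0.0004]
t 17.6 pos [ 581.4 -239.8  305.4] rot [ 3.14 -0.    2.78] F [0.4 0.3 0.8] q6 [-0.39 -1.6 ] open 0.999 grip 0.0
T round in die px [239.46 228.88] area 422 world [464.62  57.04 302.  ] rect [465.85  59.79] (61.14957809448242, 60.898616790771484) 88.75511169433594
S round in die px [294.75 234.98] area 586 world [462.04  39.9  302.  ] rect [458.97  38.71] (81.70809173583984, 103.74201965332031) 17.944908142089844
```

Request:
send_rows(targets=[0,-0.001,0.03,0,0,0,1,0,-0.001,0.05,0,0,0,1,0,-0.001,0.062,0,0,0,1,0,-0.001,0.062,0,0,0,1,0,-0.001,0.062,0,0,0,1,0,-0.001,0.062,0,0,0,0,0,-0.001,0.062,0,0,0,-1,0,-0.001,0.062,0,0,0,-1,0,-0.001,0.062,0,0,0,-1,0,-0.001,0.062,0,0,0,-1,0,-0.001,0.062,0,0,0,-1,0,-0.001,0.062,0,0,0,-1], grip_force=60)

```text
clock: 18.7
eef_pos: [582.3, -242.2, 245.3]
tcp_rot: [3.141, 0.003, 2.778]
contact_force: [-0.0, 1.1, 6.8]
opening: 0.682
grasp_force: 64.8
```

```bash
python3 - <<'E'
from h import *
np.set_printoptions(precision=2,suppress=True)
mv((538.6,37.7,300,2.94))
T=cv2.imread('pics/top8.png');S=cv2.imread('pics/side8.png')
print(cv2.cvtColor(T,cv2.COLOR_BGR2HSV)[229,224:254].tolist())
for y in range(218,241): print(y,''.join('B' if v[0]>95 and v[1]>100 else ('#' if v[1]<100 else '.') for v in cv2.cvtColor(T,cv2.COLOR_BGR2HSV)[y,220:256]))
E
```

```text
(538.6, 37.7, 300) [0.1403, 0.246, -0.0551, -0.0001, 0.0032, -0.1622]
t 18.7 pos [ 582.3 -242.2  245.3] rot [3.14 0.   2.78] F [-0.   1.1  6.8] q6 [-0.4 -1.6] open 0.682 grip 64.8
[[116, 29, 70], [110, 93, 82], [108, 138, 89], [108, 145, 93], [111, 105, 95], [109, 34, 104], [60, 2, 129], [26, 13, 154], [27, 14, 161], [30, 14, 162], [27, 14, 162], [30, 14, 162], [27, 16, 164], [30, 13, 162], [30, 14, 161], [26, 13, 155], [26, 14, 145], [23, 16, 148], [27, 15, 157], [25, 17, 163], [27, 16, 162], [23, 14, 162], [23, 14, 163], [27, 14, 163], [24, 16, 163], [27, 14, 161], [30, 10, 154], [45, 4, 133], [108, 33, 100], [109, 117, 89]]
218 ########BBBBBBBBB########BBBBBBBBBBB
219 ########BBBBBBB############BBBBBBBBB
220 #######BBBBBB################BBBBBBB
221 #######BBBBB##################BBBBBB
222 #######BBBB####################BBBBB
223 #######BBB.####################BBBBB
224 #######BBB######################BBBB
225 ######BBB#######################BBBB
226 ######BBB########################BBB
227 ######BBB########################BBB
228 ######BBB########################BBB
229 ######BBB########################BBB
230 ######BBB########################BBB
231 #####BBBB########################BBB
232 #####BBBB########################BBB
233 #####BBBB########################BBB
234 #####BBBB#######################BBBB
235 ####BBBBBB######################BBBB
236 ####BBBBBB#####################.BBBB
237 ####BBBBBBB####################BBBBB
238 ####BBBBBBBB##################BBBBBB
239 ####BBBBBBBBB################BBBBBB#
240 ####BBBBBBBBBB#############BBBBBBBB#
```

Request:
send_rows(targets=[0,0,-0.02,0,0,0,-1,0,0,-0.05,0,0,0,-1,0.015,0.025,-0.06,0,0,-0.04,-1,0.033,0.057,-0.06,0,0,-0.09,-1,0.053,0.092,-0.06,0,0,-0.13,-1,0.073,0.127,-0.06,0,0,-0.162,-1,0.093,0.162,-0.06,0,0,-0.162,-1,0.112,0.197,-0.06,0,0,-0.162,-1,0.128,0.225,-0.056,0,0,-0.162,-1,0.137,0.24,-0.055,0,0,-0.162,-1,0.14,0.246,-0.055,0,0,-0.162,-1,0.14,0.246,-0.055,0,0,-0.162,-1])

```text
clock: 19.7
eef_pos: [538.0, 39.1, 298.7]
tcp_rot: [3.141, 0.001, 2.942]
contact_force: [-0.2, -0.0, -2.5]
opening: 0.674
grasp_force: 65.4
```

Request:
send_rows(targets=[0,0,0,0,0,0,-1,0,0,0,0,0,0,-1,0,0,0,0,0,0,-1,0,0,0,0,0,0,-1])

```text
clock: 20.03
eef_pos: [538.2, 36.8, 298.1]
tcp_rot: [-3.141, 0.0, 2.938]
contact_force: [-0.3, -0.7, -2.1]
opening: 0.676
grasp_force: 65.4
```

```bash
python3 - <<'E'
from h import *
from rig import cams,r
np.set_printoptions(precision=2,suppress=True)
mv((538.6,37.7,268,2.94),(540.2,37.4,268,2.94))
S=cams.grab_frame("side");cv2.imwrite('pics/side9.png',S["color"])
p=r.sense()["eef_pos"]; b=p+[0,0,31]
cor=lambda o,z:[b+np.array([*(R.from_euler('z',-.202).apply([i*30,j*30,0])[:2]),z]) for i in(-1,1) for j in(-1,1)]
print('exp corners bottom',proj(S,cor(0,0)).tolist(),'top',proj(S,cor(0,18)).tolist(),'ctr',proj(S,b+[0,0,9]))
print('px per +5mm tool x',proj(S,b+[-4.9,1,9])-proj(S,b+[0,0,9]))
m=sat(S["color"],115,255)
c,ct,k=blob(m,(240,200,320,245)); print(c,k.sum(),cv2.boundingRect(ct))
for y in range(208,240): print(y,''.join('#' if v else '.' for v in m[y,250:310]))
E
```

```text
(538.6, 37.7, 268) [-0.0002, 0.001, 0.0301, -0.0002, 0.0001, -0.0017]
(540.2, 37.4, 268) [-0.0018, 0.001, 0.0301, -0.0002, 0.0001, -0.0017]
t 20.03 pos [538.2  36.8 298.1] rot [-3.14  0.    2.94] F [-0.3 -0.7 -2.1] q6 [ 0.07 -1.3 ] open 0.676 grip 65.4
exp corners bottom [[280.7070764218643, 217.0879248024973], [269.0112414398999, 227.00234555469987], [258.15016977691636, 211.6484797660316], [245.636733858123, 221.0253734030484]] top [[281.00017026480185, 210.0676660676124], [269.23474561194973, 219.68993496700529], [258.28427462819417, 204.77157355109918], [245.68933229636383, 213.86762028901424]] ctr [[263.46 215.5 ]]
px per +5mm tool x [[1.93 0.47]]
[266.14 215.81] 357 (247, 206, 34, 20)
208 .............###########....................................
209 .............###############................................
210 .............##################.............................
211 .##..........##################.............................
212 ###..........##################.............................
213 ###..........##################.............................
214 ###...
[... 979 characters left out ...]
..................................................
230 ............................................................
231 ............................................................
232 ............................................................
233 ............................................................
234 ............................................................
235 ............................................................
236 ............................................................
237 ............................................................
238 ............................................................
239 ............................................................
```

Request:
send_rows(targets=[-0.001,0.0008,0.015,0,0,-0.001,-1,-0.001,0.0008,0.029,0,0,-0.001,-1,-0.001,0.0008,0.029,0,0,-0.001,-1,-0.001,0.0008,0.029,0,0,-0.001,-1,-0.001,0.0008,0.029,0,0,-0.001,-1])

```text
clock: 20.5
eef_pos: [539.5, 38.2, 269.8]
tcp_rot: [3.141, 0.001, 2.94]
contact_force: [0.5, 0.1, -1.3]
opening: 0.677
grasp_force: 65.4
```

Request:
send_rows(targets=[0,0,0.003,0,0,0,-1,0,0,0.005,0,0,0,-1,0,0,0.005,0,0,0,-1,0,0,0.005,0,0,0,-1])

```text
clock: 20.83
eef_pos: [539.1, 38.4, 264.2]
tcp_rot: [3.142, 0.0, 2.941]
contact_force: [0.9, 0.3, -2.8]
opening: 0.679
grasp_force: 65.4
```

```bash
python3 -c "
from h import *
mv((539.2,37.6,258,2.94))"
```

```text
(539.2, 37.6, 258) [-0.0002, -0.0008, 0.0062, 0.0001, 0.0001, 0.0008]
t 20.83 pos [539.1  38.4 264.2] rot [3.1415e+00 1.0000e-04 2.9408e+00] F [ 0.9  0.3 -2.8] q6 [ 0.07 -1.3 ] open 0.679 grip 65.4
```

Request:
send_rows(targets=[0,-0.0006,0.003,0,0,0,-1,0,-0.0006,0.0055,0,0,0,-1,0,-0.0006,0.0055,0,0,0,-1,0,-0.0006,0.0055,0,0,0,-1])

```text
clock: 21.17
eef_pos: [538.9, 37.8, 258.4]
tcp_rot: [-3.141, -0.0, 2.941]
contact_force: [-0.4, 0.4, -2.6]
opening: 0.678
grasp_force: 65.4
```

```bash
python3 -c "
from h import *
mv((539.2,37.6,257.3,2.94))"
```

```text
(539.2, 37.6, 257.3) [-0.0004, -0.0002, 0.0011, -0.0001, -0.0004, 0.0008]
t 21.17 pos [538.9  37.8 258.4] rot [-3.1415e+00 -4.0000e-04  2.9408e+00] F [-0.4  0.4 -2.6] q6 [ 0.07 -1.3 ] open 0.678 grip 65.4
```

Free all the way down, so 1 mm more, release, rise, and move aside so the top camera can check.

Request:
send_rows(targets=[0,0,0.001,0,0,0,-1,0,0,0.001,0,0,0,-1,0,0,0.001,0,0,0,1,0,0,0.001,0,0,0,1,0,0,0.001,0,0,0,1,0,0,0,0,0,0,1,0,0,-0.02,0,0,0,1,0,0,-0.05,0,0,0,1,0,0,-0.09,0,0,0,1,0,0,-0.13,0,0,0,1,0,0,-0.14,0,0,0,1])

```text
clock: 22.08
eef_pos: [541.0, 38.0, 405.5]
tcp_rot: [3.139, 0.009, 2.941]
contact_force: [0.6, -0.1, 0.7]
opening: 1.002
grasp_force: 0.0
```

```bash
python3 -c "
from h import *
mv((450,225,395,2.938),(450,225,319.5,2.938),(450,225,283,2.938))"
```

```text
(450, 225, 395) [0.1266, 0.1651, 0.0098, 0.0024, 0.0086, 0.0028]
(450, 225, 319.5) [0.1272, 0.1649, 0.0853, 0.0024, 0.0086, 0.0028]
(450, 225, 283) [0.1276, 0.1648, 0.1218, 0.0024, 0.0086, 0.0028]
t 22.08 pos [541.   38.  405.5] rot [3.1392 0.0086 2.9408] F [ 0.6 -0.1  0.7] q6 [ 0.07 -1.3 ] open 1.002 grip 0.0
```

Request:
send_rows(targets=[0.015,0.02,0.005,0,0,0,1,0.035,0.045,0.01,0,0,0,1,0.058,0.075,0.01,0,0,0.001,1,0.081,0.105,0.01,0,0,0.002,1,0.103,0.135,0.01,0,0,0.002,1,0.118,0.155,0.01,0,0,0.002,1,0.126,0.165,0.01,0,0,0.002,1,0.126,0.165,0.03,0,0,0.002,1,0.126,0.165,0.05,0,0,0.002,1,0.126,0.165,0.06,0,0,0.002,1,0.126,0.165,0.06,0,0,0.002,1,0.126,0.165,0.06,0,0,0.002,1])

```text
clock: 23.08
eef_pos: [448.5, 224.5, 338.8]
tcp_rot: [-3.141, -0.0, 2.938]
contact_force: [-0.7, 0.1, 0.2]
opening: 1.002
grasp_force: 0.0
```

```bash
python3 - <<'E'
from h import *
from rig import cams
np.set_printoptions(precision=2,suppress=True)
mv((450,225,284,2.938))
T=cams.grab_frame("top");cv2.imwrite('pics/top10.png',T["color"]);S=cams.grab_frame("side");cv2.imwrite('pics/side10.png',S["color"])
h=cv2.cvtColor(T["color"],cv2.COLOR_BGR2HSV)
g=cv2.inRange(h,(0,0,110),(70,60,255))//255; b=cv2.inRange(h,(8,70,70),(35,255,255))//255
print(proj(T,[[462.4,53.4,306],[538.6,37.7,306]]))
def rep(n,f,m,box,z):
    c,ct,k=blob(m,box); print(n,'px',c,'area',k.sum(),'world',cast(f,c,z)[0],'rect',*yaw(ct,f,z))
rep('round',T,g,(222,212,256,245),305); rep('square',T,b,(228,188,262,218),305)
z=lambda i:cv2.resize(i,(400,500),interpolation=cv2.INTER_CUBIC)
cv2.imwrite("pics/m10.png",np.hstack([z(S["color"][190:270,230:330]),z(T["color"][180:255,205:280])]))
E
```

```text
(450, 225, 284) [-0.0014, 0.0009, 0.0548, -0.0003, -0.0004, 0.0005]
t 23.08 pos [448.5 224.5 338.8] rot [-3.14 -0.    2.94] F [-0.7  0.1  0.2] q6 [ 0.46 -0.91] open 1.002 grip 0.0
[[240.69 229.62]
 [245.58 203.29]]
round px [244.06 227.46] area 201 world [468.43  43.52 305.  ] rect [468.76  42.05] (59.47808074951172, 34.78370666503906) 23.45687484741211
square px [245.21 203.95] area 439 world [536.76  38.84 305.  ] rect [537.    38.73] (61.380332946777344, 61.53595733642578) 78.73070526123047
```

View pics/m10.png

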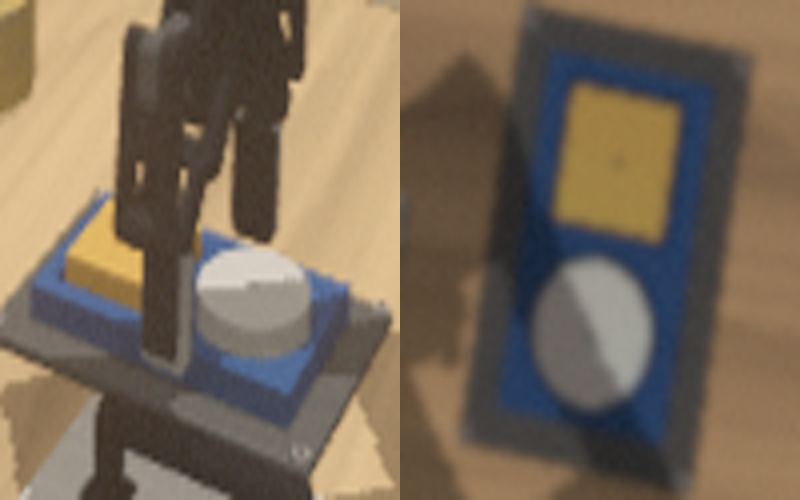

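Both blanks sit flat in their recesses, standing out evenly. The brass square is at crop (618,160) and the round at (592,335), each inside its recess. Now I'll fetch the cover.

Request:
send_rows(targets=[-0.0005,0,0.025,0,0,0,1,-0.0005,0,0.045,0,0,0,1,-0.0005,0,0.0555,0,0,0,1,-0.0005,0,0.0555,0,0,0,1,-0.0005,0,0.0555,0,0,0,-1,-0.0005,0,0.0555,0,0,0,-1,-0.0005,0,0.0555,0,0,0,-1,-0.0005,0,0.0555,0,0,0,-1,-0.0005,0,0.0555,0,0,0,-1,-0.0005,0,0.0555,0,0,0,-1,-0.0005,0,0.0555,0,0,0,-1,-0.0005,0,0.0555,0,0,0,-1], grip_force=80)

```text
clock: 24.18
eef_pos: [449.2, 224.8, 283.8]
tcp_rot: [3.141, 0.001, 2.939]
contact_force: [-1.0, -0.3, 6.2]
opening: 0.144
grasp_force: 78.8
```

```bash
python3 -c "
from h import *
mv((450,224.6,372,2.94),(500.5,45.3,372,2.94))"
```

```text
(450, 224.6, 372) [-0.0009, 0.0001, -0.0882, 0.0008, 0.0008, -0.0012]
(500.5, 45.3, 372) [-0.0865, -0.1654, -0.0882, 0.0008, 0.0008, -0.0012]
t 24.18 pos [449.2 224.8 283.8] rot [3.1408e+00 8.0000e-04 2.9388e+00] F [-1.  -0.3  6.2] q6 [ 0.46 -0.91] open 0.144 grip 78.8
```

Request:
send_rows(targets=[0,0,-0.01,0,0,0,-1,0,0,-0.03,0,0,0,-1,0,0,-0.06,0,0,0,-1,0,0,-0.085,0,0,0,-1,-0.01,-0.02,-0.088,0,0,0,-1,-0.025,-0.05,-0.088,0,0,-0.001,-1,-0.043,-0.083,-0.088,0,0,-0.001,-1,-0.061,-0.117,-0.088,0,0,-0.001,-1,-0.075,-0.145,-0.088,0,0,-0.001,-1,-0.083,-0.16,-0.088,0,0,-0.001,-1,-0.086,-0.165,-0.088,0,0,-0.001,-1,-0.086,-0.165,-0.088,0,0,-0.001,-1])

```text
clock: 25.18
eef_pos: [499.9, 44.4, 370.8]
tcp_rot: [-3.141, -0.001, 2.938]
contact_force: [-0.8, 0.1, -5.8]
opening: 0.142
grasp_force: 78.9
```

Request:
send_rows(targets=[0,0,0.02,0,0,0,-1,0,0,0.035,0,0,0,-1,0,0,0.045,0,0,0,-1,0,0,0.045,0,0,0,-1,0,0,0.045,0,0,0,-1,0,0,0.045,0,0,0,-1])

```text
clock: 25.68
eef_pos: [500.3, 46.2, 327.0]
tcp_rot: [3.141, 0.001, 2.941]
contact_force: [0.1, 0.4, -4.0]
opening: 0.141
grasp_force: 78.8
```

```bash
python3 - <<'E'
from h import *
from rig import cams
np.set_printoptions(precision=2,suppress=True)
mv((500,45.5,310,2.94),(500,45.5,289.8,2.94))
cv2.imwrite('pics/side11.png',cams.grab_frame("side")["color"]);cv2.imwrite('pics/top11.png',cams.grab_frame("top")["color"])
E
```

```text
(500, 45.5, 310) [0.0002, -0.0007, 0.017, 0.0004, 0.0009, 0.0005]
(500, 45.5, 289.8) [0.0002, -0.0007, 0.0372, 0.0004, 0.0009, 0.0005]
t 25.68 pos [500.3  46.2 327. ] rot [3.14 0.   2.94] F [ 0.1  0.4 -4. ] q6 [ 0.09 -1.28] open 0.141 grip 78.8
```

Request:
send_rows(targets=[0,-0.0005,0.009,0,0,0,-1,0,-0.0005,0.017,0,0,0,-1,0,-0.0005,0.02,0,0,0,-1,0,-0.0005,0.02,0,0,0,-1])

```text
clock: 26.12
eef_pos: [499.0, 45.0, 304.7]
tcp_rot: [-3.141, -0.002, 2.94]
contact_force: [0.1, -0.2, -5.3]
opening: 0.146
grasp_force: 78.8
```

Request:
send_rows(targets=[0,0,0.003,0,0,0,-1,0,0,0.006,0,0,0,-1,0,0,0.006,0,0,0,-1])

```text
clock: 26.37
eef_pos: [499.6, 45.1, 299.5]
tcp_rot: [-3.141, -0.001, 2.94]
contact_force: [-0.4, -0.3, -3.4]
opening: 0.137
grasp_force: 78.8
```

```bash
python3 -c "
from h import *
mv((500,45.5,289.8,2.94))"
```

```text
(500, 45.5, 289.8) [-0.0003, 0.0005, 0.0097, -0.0002, -0.0006, -0.0003]
t 26.37 pos [499.6  45.1 299.5] rot [-3.1414e+00 -6.0000e-04  2.9397e+00] F [-0.4 -0.3 -3.4] q6 [ 0.09 -1.28] open 0.137 grip 78.8
```

Past the block's top face with no contact. Continue to the ledge.

Request:
send_rows(targets=[0,0.0003,0.004,0,0,0,-1,0,0.0003,0.008,0,0,0,-1,0,0.0003,0.009,0,0,0,-1,0,0.0003,0.009,0,0,0,-1,0,0.0003,0.009,0,0,0,-1])

```text
clock: 26.78
eef_pos: [499.9, 45.4, 291.0]
tcp_rot: [-3.142, -0.0, 2.94]
contact_force: [0.1, 0.6, -4.4]
opening: 0.144
grasp_force: 78.9
```

Request:
send_rows(targets=[0,0,0.001,0,0,0,-1,0,0,0.001,0,0,0,-1,0,0,0.001,0,0,0,-1])

```text
clock: 27.03
eef_pos: [499.9, 45.4, 290.2]
tcp_rot: [3.142, 0.0, 2.94]
contact_force: [0.0, 0.1, -3.6]
opening: 0.147
grasp_force: 78.9
```

Request:
send_rows(targets=[0,0,0.001,0,0,0,-1,0,0,0.001,0,0,0,-1,0,0,0.001,0,0,0,-1])

```text
clock: 27.28
eef_pos: [500.1, 45.4, 289.8]
tcp_rot: [3.141, 0.001, 2.94]
contact_force: [-2.5, -0.0, 3.4]
opening: 0.142
grasp_force: 79.9
```

Request:
send_rows(targets=[0,0,0.001,0,0,0,-1,0,0,0.001,0,0,0,-1,0,0,0.001,0,0,0,-1])

```text
clock: 27.53
eef_pos: [500.1, 45.4, 289.8]
tcp_rot: [3.141, 0.001, 2.94]
contact_force: [-6.1, -2.0, 11.5]
opening: 0.142
grasp_force: 81.1
```

Contact at the ledge, at the expected height. Relax the press, open, and rise clear.

Request:
send_rows(targets=[0,0,-0.001,0,0,0,-1,0,0,-0.001,0,0,0,1,0,0,-0.001,0,0,0,1,0,0,-0.001,0,0,0,1,0,0,-0.001,0,0,0,1,0,0,-0.001,0,0,0,1,0,0,-0.03,0,0,0,1,0,0,-0.07,0,0,0,1,0,0,-0.11,0,0,0,1,0.01,-0.04,-0.13,0,0,0,1,0.02,-0.08,-0.13,0,0,0,1,0.03,-0.12,-0.13,0,0,0,1])

```text
clock: 28.53
eef_pos: [447.9, -64.2, 419.8]
tcp_rot: [3.142, 0.003, 2.942]
contact_force: [1.1, -0.9, 0.2]
opening: 0.999
grasp_force: 0.0
```

Request:
send_rows(targets=[0.01,-0.04,0,0,0,0,1,0.02,-0.08,0,0,0,0,1,0.02,-0.12,0,0,0,0,1,0.02,-0.15,0,0,0,0,1,0.02,-0.15,0,0,0,0,1,0.02,-0.15,0,0,0,0,1,0.02,-0.15,0,0,0,0,1,0.02,-0.15,0,0,0,0,1])

```text
clock: 29.2
eef_pos: [398.3, -205.6, 418.0]
tcp_rot: [3.141, -0.0, 2.941]
contact_force: [0.0, 0.1, 0.6]
opening: 1.001
grasp_force: 0.0
```

```bash
python3 - <<'E'
from h import *
from rig import cams
np.set_printoptions(precision=2,suppress=True)
mv((500,-200,400,2.94))
T,S=[cams.grab_frame(n) for n in("top","side")];cv2.imwrite('pics/top12.png',T["color"]);cv2.imwrite('pics/side12.png',S["color"])
def rep(n,f,m,box,z):
    c,ct,k=blob(m,box); print(n,'px',c,'area',k.sum(),'world',cast(f,c,z)[0],'rect',*yaw(ct,f,z))
rep('handle now',T,(cv2.cvtColor(T["color"],cv2.COLOR_BGR2GRAY)<85).astype(np.uint8),(232,190,256,243),345)
w=lambda im:cv2.inRange(cv2.cvtColor(im,cv2.COLOR_BGR2HSV),(0,0,105),(180,60,255))//255
m0=w(cv2.imread('pics/top0.png'))
rep('cover start',T,m0,(205,175,285,262),312);rep('cover now',T,w(T["color"]),(205,175,285,262),312)
d=cv2.absdiff(S["color"],cv2.imread('pics/side0.png')).max(2)
print('side diff in cover region: mean',d[205:265,222:335].mean(),'n>40',(d[205:265,222:335]>40).sum())
for n in('side0','side12'):
    g=(cv2.cvtColor(cv2.imread(f'pics/{n}.png'),cv2.COLOR_BGR2GRAY)<70).astype(np.uint8); c,ct,k=blob(g,(245,205,315,240)); print(n,'handle bbox',c,cv2.boundingRect(ct),cv2.minAreaRect(ct))
E
```

```text
(500, -200, 400) [-0.0985, 0.0258, 0.018, 0.0004, -0.0, 0.0008]
t 29.2 pos [ 398.3 -205.6  418. ] rot [ 3.14 -0.    2.94] F [0.  0.1 0.6] q6 [-0.48 -1.85] open 1.001 grip 0.0
handle now px [243.09 215.82] area 213 world [500.87  44.86 345.  ] rect [500.9   45.04] (16.621675491333008, 112.7750015258789) 78.2247085571289
cover start px [242.9  216.59] area 2238 world [499.8   46.14 312.  ] rect [500.62  45.98] (107.31044006347656, 174.21302795410156) 78.46440124511719
cover now px [242.96 216.23] area 2252 world [500.85  45.93 312.  ] rect [501.69  45.83] (107.73297119140625, 175.25009155273438) 78.36614990234375
side diff in cover region: mean 7.631120943952802 n>40 107
side0 handle bbox [279.03 221.46] (254, 212, 49, 24) ((279.4497985839844, 223.09628295898438), (48.69261932373047, 14.935229301452637), 15.018359184265137)
side12 handle bbox [290.8  224.39] (273, 216, 28, 20) ((286.44427490234375, 225.18948364257812), (30.417530059814453, 13.205384254455566), 16.389541625976562)
```

```bash
python3 - <<'E'
from h import *
for n in('side0','side12'):
    im=cv2.imread(f'pics/{n}.png'); g=(cv2.cvtColor(im,cv2.COLOR_BGR2GRAY)<85).astype(np.uint8)
    c,ct,k=blob(g,(245,205,315,237)); print(n,'handle',c.round(1),cv2.boundingRect(ct))
    c,ct,k=blob(sat(im,0,66),(222,205,335,262)); print('cover+flange',c.round(1),k.sum(),cv2.boundingRect(ct))
    e=cv2.Canny(im,60,150); print([ (x,(np.flatnonzero(e[205:262,x])+205).tolist()) for x in (245,270,300,312)])
E
```

```text
side0 handle [279.1 221. ] (254, 211, 49, 26)
cover+flange [278.4 239. ] 2922 (227, 213, 100, 49)
[(245, [220, 221, 233, 244, 250]), (270, [212, 218, 225, 228, 239, 251, 257]), (300, [220, 236, 248, 259]), (312, [226, 239, 240, 250, 251, 260, 261])]
side12 handle [278.8 221. ] (254, 211, 48, 26)
cover+flange [278.2 238.9] 2955 (227, 213, 100, 49)
[(245, [220, 233, 244, 250]), (270, [212, 218, 225, 228, 240, 251, 257]), (300, [220, 221, 226, 227, 228, 229, 230, 231, 236, 248, 260]), (312, [206, 209, 226, 239, 240, 249, 250, 260, 261])]
```

The cover's edges and handle match the original seated view to within a pixel, so it is level on the ledge. Handing in.

```bash
python3 -c "
from rig import r
print(r.sign_off())"
```

```text
the job is handed in; nothing more can be done
None
```

I handed the job in at 29 s with both blanks seated in their recesses and the cover back level on the ledge; the jar, ink tin and tape roll were not touched, and no verdict was returned.

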